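# Bolt the sample safe shut past its spring catch

### The arm

A 6-joint arm with a two-finger parallel gripper is mounted at the origin on a cart in front of the work surface, level with it; the furniture and walls round the work are solid. World frame = base frame: x ahead of the robot, y to its left, z up, the work surface at z = 0. Lengths are in mm, angles in rad, forces in N, time in s.
With the tool pointing down it reaches from about 350 to 775 mm from the base axis. Payload 7.3 kg.
Tool frame: the origin (TCP) lies midway between the tips of the shut fingers; the grasp point (between the pads) lies 19 mm behind it; z points along the fingers, y is the direction in which the jaws open and shut (so a half turn about z gives the same grasp; the last joint's range is limited). The gripper opens to 92 mm and grips with 3 to 60 N. Pads are 19 mm wide; open, the fingers measure 130 mm over their backs; the gripper's body (75 mm by 190 mm) begins 47 mm behind the grasp point.
Start: joints at [-1.249, 0.342, 1.524, -0, 1.275, -0.146], TCP at [236.759, -468.604, 226.741] pointing down, gripper open.
Joint ranges: [-2.53, 2.53], [-0.77, 2.02], [0.04, 2.7], [-1, 4.14], [0.28, 2.66], [-3.11, 3.11]. Speed limits (rad/s): [2.57, 2.57, 3.14, 3.14, 3.14, 3.14].

### API

Orientations are given as [roll, pitch, yaw] about the fixed x, y, z axes, in that order (R = Rz(yaw) Ry(pitch) Rx(roll)).
In Python, from plant import sensors, imaging, ticket gives the robot as it stands. The module is installed in compiled form; this text tells all that it offers.
- The arm moves only by the tool arm_command, never from a script. Its argument "increments" is one flat list of numbers, 5 for each row, row after row: the closure, from 0 (fully open) to 1 (shut), then the shift along the tool's x, y, z in mm, then the turn about the tool's z in degrees. In form: [hand, dx, dy, dz, spin, hand, dx, dy, dz, spin, ...]. A call has 1 to 20 rows; each row is the pose to reach, as a shift and turn from the pose commanded when the call began, along the tool's axes at that moment; what a row does not reach only later rows make up. A row lasts 1/8 s, in which the tool goes at most 62.5 mm and 10.7 degrees, less where a joint would pass 70% of its speed; a pose out of reach is approached as far as the arm can. A call with a gripper value outside its range is refused whole. The fingers move at their own pace and stop on an object; the grip force is fixed at half the most. Time passes only in rows, so rows that repeat a pose let the fingers close. It gives the time, the measured TCP pose, the force and the opening at its end, in the units of the state.
- sensors.get_obs(): the state, without advancing time (a new reading comes with each control period).
- imaging.capture(name): name is "side" or "top" or "wrist"; returns the picture (480x640x3 uint8, blue, green, red); there is no depth.
- imaging.calibration(name): a dict with "fx", "fy", "cx", "cy" (pixels), "world_to_cam" (4x4, takes a point from world to camera coordinates); the wrist camera has in their place "hand_eye" (4x4, takes a point from camera to tool coordinates, whose origin is the TCP and whose axes are the flange's). Camera axes: x right, y down, z forward; pixel columns grow to the right and rows downward; lengths in mm; the calibration is good to about 2 mm. A picture is of the moment at which its call begins: read the wrist's pose just before it. calibration takes no time and is no camera call.
- ticket.close_job(): hands the job in, once; it reports no verdict.
The state is a dict: "time": time; "joint_positions": joint angles; "dq": joint speeds; "tau": joint torques, N m; "tool_pos": TCP position; "tcp_rot": TCP orientation; "contact_force": force on the tool from outside, world axes, zero at the start; "moment": the same for the moment, N m; "grip_width": finger opening in mm.
Only numpy, scipy, OpenCV 4.12 (cv2) and the standard library are available. Lean on these libraries where they do the work, as an engineer would, in place of code of your own. Each camera call takes 0.05 s, during which the arm holds its last target. There are 200 camera calls.

### The job

Lock the grey sample safe: press its spring safety catch (the long ribbed bar on the lid) down with one fingertip and, keeping it held down, push the upright tab of the bolt with the other fingertip until the bolt is fully home in its keeper. Then let go, so that the catch springs back up behind the bolt, and move clear. Do not grip or lift anything, and leave the things on and around the safe where they stand.

Things in the scene. Friction and masses are not known exactly. Their poses are not given: they have to be found in the camera images.
- safe: fixed, heavy grey lidded box, 204 x 254 mm, lid top 58 mm above the worktop. Origin: centre of its underside; z up, x towards its hinged back, y along the bolt towards the keeper. Bolt line at x +36 mm, catch bar at x -36 mm: fingertips 72 mm apart along x fit, one on the bar, one behind the tab (45 mm free between bar and tab). Rod guides and trough walls stay under 25 mm above the lid.
- bolt_tab: upright steel tab fixed on the bolt's rod, 26 mm (safe's x) x 14 mm (safe's y) x 48 mm high; origin at its centre, 96 mm above the worktop; axes as the safe's. It is pushed on its -y face towards the safe's +y. The rod beneath (10 mm thick) has its top 17 mm above the lid.
- tab_top (a point): centre of the tab's top face, 62 mm above the lid (120 mm above the worktop)
- bolt (a joint): bolt's travel in m along the safe's +y: 0 to 0.0015 at the start, 0.041 home at its stop. 2.5 N friction and light damping; stays where left. With the catch up it moves only 2 mm; from 2 to 36 mm a lug on it keeps the catch down; beyond 36 mm the catch can spring up behind it.
- catch_bar: press bar of the spring catch: ribbed aluminium, 28 mm wide (safe's x) x 130 mm long (safe's y) x 8 mm thick; origin at its centre; axes as the safe's. It is pressed straight down, anywhere along its length, and a fingertip may slide along it while pressing.
- bar_top (a point): centre of the bar's top face: 42 mm above the lid (100 mm above the worktop) at rest; its ends are 65 mm either way along the safe's y, and it lies 15 mm to the safe's -y side of the safe's origin
- catch (a joint): how far the catch is pressed down, in m: 0 up (locking), 0.012 at its lower stop. A spring pushes it up with 3.6 N at 0 and 7.2 N at 0.012. The bolt is free from about 0.006 on.
- weight_100g: bystander: small bottle-shaped metal weight with a knob, 23 mm across, 44 mm high, standing loose on the lid near its front left corner (about safe x -82, y +100 mm); origin under its centre
- rubber_stopper: bystander: tapered red-brown rubber stopper, 29 mm across, 26 mm high, standing loose on the lid near its back right corner (about safe x +82, y -105 mm); origin under its centre
- marker_black: bystander: black marker pen, 16 x 135 mm, lying on the worktop to the left
- marker_red: bystander: red marker pen, 16 x 135 mm, lying on the worktop to the left
- tip_box: bystander: blue box of pipette tips with clear lid, 82 x 120 x 72 mm, on the worktop to the right
- screwdriver: bystander: orange-handled screwdriver, 172 mm, lying on the worktop to the right
- keeper (a point): middle of the keeper, the steel bracket at the safe's +y side that the bolt's tip enters; 12 mm above the lid; the keeper reaches 23 mm above the lid

How it is judged:
By the outcome, as a careful person would: the job done as asked, in the order asked, and still so for the second after the job is handed in, with the robot touching nothing.
It also fails if it takes over 38 s, if anything falls off the work surface, if the arm or the gripper's body presses on something with over 40 N, if the wrist force passes 120 N, or if a joint passes its speed limit or range.

## Working session

There is one attempt and no reset: what is moved stays moved. The work goes in short steps, Python scripts to look and compute and a tool call to move; the robot and the scene stay as the last step left them, time stands still between calls to the robot, and variables do not carry over. Pictures are saved under pics/ and viewed, about 8 in all and at most 12, crops included, and the job is handed in when it is done.

Besides the shell and the picture viewer there is one more tool, called after ">>>" as a command line: name --argument value ..., lists and objects as JSON in quotes. arm_command: Moves the arm, as the interface text tells. Its arguments: {"type":"object","properties":{"increments":{"type":"array","items":{"type":"number"}}},"required":["increments"]}

```bash
mkdir -p pics; python3 - <<'E'
from plant import sensors, imaging
import cv2,numpy as np
o=sensors.get_obs();print(o)
for n in ("side","top"):
    cv2.imwrite(f"pics/{n}0.png",imaging.capture(n)); print(n,imaging.calibration(n))
print(imaging.calibration("wrist"))
E
```

```text
{'time': 0.0, 'joint_positions': array([-1.24897153e+00,  3.42716214e-01,  1.52502454e+00, -3.38386456e-06,
        1.27540483e+00, -1.45973411e-01]), 'dq': array([-4.88065641e-05,  1.04477427e-03, -2.71551824e-04, -1.63630329e-05,
        1.12466635e-03,  1.72362033e-04]), 'tau': array([-1.14687671e-03, -4.31246567e+01, -2.44225305e+01,  7.17203692e-02,
        5.59252349e-02, -1.25113656e-04]), 'tool_pos': array([ 236.63342006, -468.18365455,  226.04572234]), 'tcp_rot': array([-3.14005577e+00, -2.22681121e-04,  4.67799026e-01]), 'contact_force': array([-0.4056021 , -0.08669104,  0.57387919]), 'moment': array([ 0.00364592, -0.03434913, -0.03462757]), 'grip_width': 91.704761765165}
side {'fx': 538.9181632760283, 'fy': 538.9181632760283, 'cx': 317.6760455538057, 'cy': 239.46460375016258, 'world_to_cam': array([[-9.49451750e-01, -3.13834822e-01,  7.00559772e-03,
         5.09885568e+02],
       [-1.73646848e-01,  5.06484573e-01, -8.44582826e-01,
         1.63340239e+02],
       [ 2.61511274e-01, -8.03107142e-01, -5.35379092e-01,
         1.25478050e+03],
       [ 0.00000000e+00,  0.000
[... 275 characters left out ...]
1597e-01,  1.27311079e-02, -1.90515678e-01,
         5.28235021e+02],
       [ 1.90292665e-01, -1.69004679e-02, -9.81581925e-01,
         1.53675051e+03],
       [ 0.00000000e+00,  0.00000000e+00,  0.00000000e+00,
         1.00000000e+00]])}
{'fx': 371.57351243543894, 'fy': 371.57351243543894, 'cx': 324.80455859373353, 'cy': 234.04913843801987, 'hand_eye': array([[-4.77853251e-04, -9.68283190e-01, -2.49854829e-01,
         6.67181753e+01],
       [ 9.99999712e-01, -3.15307432e-04, -6.90585919e-04,
         3.63388387e-01],
       [ 5.89901652e-04, -2.49855087e-01,  9.68283062e-01,
        -1.57679739e+02],
       [ 0.00000000e+00,  0.00000000e+00,  0.00000000e+00,
         1.00000000e+00]])}
```

View pics/side0.png

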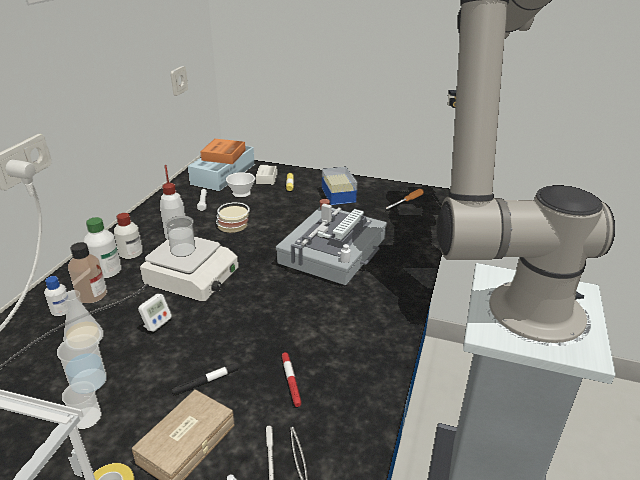

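View pics/top0.png

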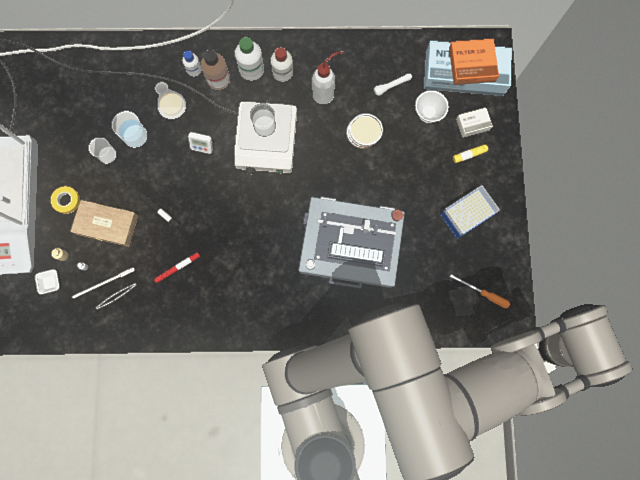

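The side view shows the safe at about (332,243) and the top view at about (352,242), with nothing blocking either. I'll enlarge both.

```bash
python3 - <<'E'
import cv2,numpy as np
t=cv2.imread("pics/top0.png")[190:295,290:415]; s=cv2.imread("pics/side0.png")[190:290,270:395]
cv2.imwrite("pics/t1.png",cv2.resize(t,None,fx=6,fy=5.7,interpolation=cv2.INTER_CUBIC) if 0 else cv2.resize(t,(750,600),interpolation=cv2.INTER_CUBIC)) if 0 else cv2.imwrite("pics/t1.png",cv2.resize(t,None,fx=5.5,fy=5.5,interpolation=cv2.INTER_CUBIC))
cv2.imwrite("pics/s1.png",cv2.resize(s,None,fx=6,fy=6,interpolation=cv2.INTER_CUBIC))
E
```

```text
(no output)
```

View pics/t1.png

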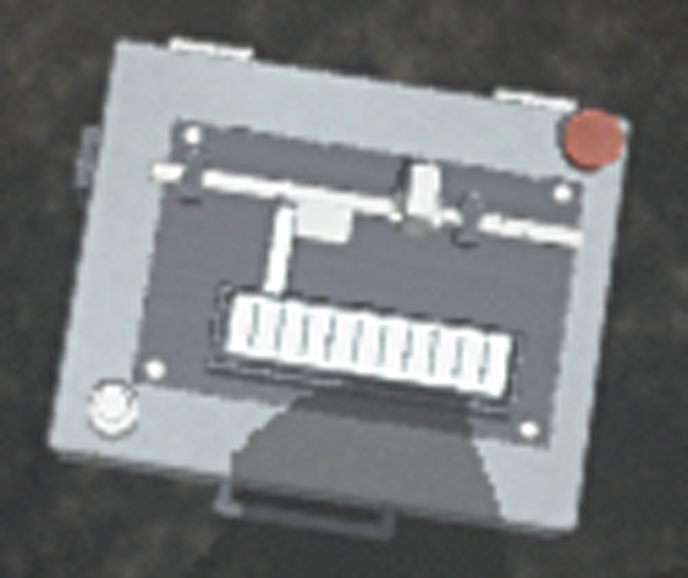

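View pics/s1.png

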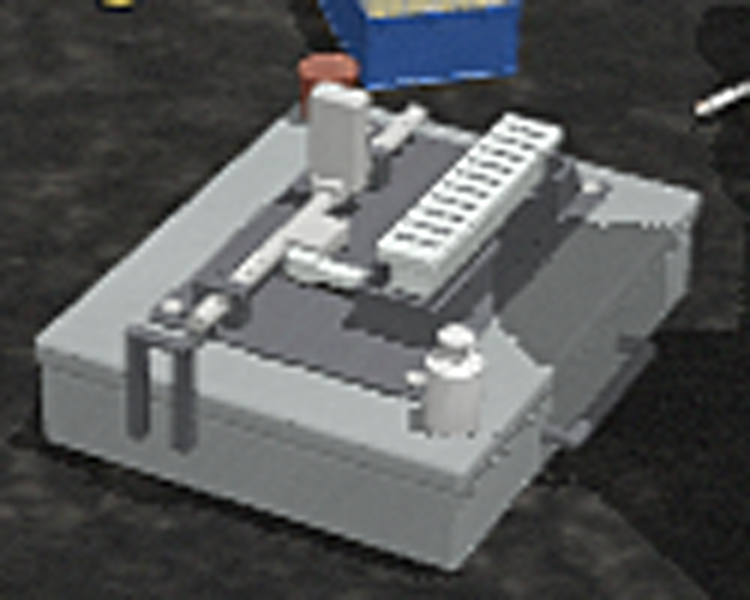

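```bash
cat > h.py <<'E'
import numpy as np
from plant import imaging
def proj(c,P):
    q=np.c_[np.atleast_2d(P),np.ones(len(np.atleast_2d(P)))]@np.array(c["world_to_cam"]).T
    return np.c_[c["fx"]*q[:,0]/q[:,2]+c["cx"],c["fy"]*q[:,1]/q[:,2]+c["cy"]]
def tri(cs,pxs):
    A=[]
    for c,p in zip(cs,pxs):
        W=np.array(c["world_to_cam"]); u=(p[0]-c["cx"])/c["fx"]; v=(p[1]-c["cy"])/c["fy"]
        A+=[u*W[2]-W[0],v*W[2]-W[1]]
    A=np.array(A); return np.linalg.lstsq(A[:,:3],-A[:,3],rcond=None)[0]
E
python3 - <<'E'
from h import *
from scipy.optimize import least_squares
T,S=imaging.calibration("top"),imaging.calibration("side")
t=lambda u,v:(u/5.5+290-.4,v/5.5+190-.4); s=lambda u,v:(u/6+270-.4,v/6+190-.4)
# names: safe-frame pts, top px, side px
L=[("lid bl",(102,127,58),t(118,40),s(37,345)),("lid br",(102,-127,58),t(632,120),None),("lid fr",(-102,-127,58),t(575,532),s(699,195)),("lid fl",(-102,127,58),t(50,460),s(465,475)),
("bar bl",(-22,50,100),t(235,290),s(380,245)),("bar br",(-22,-80,100),t(512,333),s(510,115)),("bar fr",(-50,-80,100),t(502,398),s(563,130)),("bar fl",(-50,50,100),t(230,352),s(435,262))]
tt,ts=t(425,179),s(341,95)
for n,p,a,b in L:
    if b: print(n,tri([T,S],[a,b]).round(1))
print("tab",tri([T,S],[tt,ts]).round(1))
def w(p,X):
    c,sn=np.cos(p[2]),np.sin(p[2]); X=np.atleast_2d(X); return np.c_[p[0]+c*X[:,0]-sn*X[:,1],p[1]+sn*X[:,0]+c*X[:,1],X[:,2]+p[3]]
def f(p):
    r=[]
    for n,x,a,b in L:
        P=w(p,x); r+=list((proj(T,P)[0]-a))
        if b: r+=list(proj(S,P)[0]-b)
    P=w(p,(36,p[4],120)); r+=list(proj(T,P)[0]-tt)+list(proj(S,P)[0]-ts)
    return np.array(r)
q=least_squares(f,[500,0,-.1,0,-20],loss="soft_l1",x_scale=[100,100,.1,10,10]); print(q.x.round(3)); print(q.fun.round(1) if 0 else f(q.x).round(1))
p=q.x
print("tab",w(p,(36,p[4],120)),"bar",w(p,(-36,-15,100)))
E
```

```text
lid bl [642.7  21.2  50.7]
lid fr [ 400.2 -192.6   51.9]
lid fl [440.   56.5  52.4]
bar bl [508.3 -32.2  96.8]
bar br [ 486.3 -161.1   95.5]
bar fr [ 457.9 -155.1   95.6]
bar fl [481.2 -29.   95.1]
tab [ 555.  -121.   114.5]
[ 5.21484e+02 -8.58920e+01 -1.71000e-01 -5.22800e+00 -2.84390e+01]
[-0.3 -0.7 -0.2 -0.5  0.1 -0.7  0.4 -0.5  1.1 -0.3 -0.3 -2.5  0.6  0.
  0.3  0.3 -0.1  0.5 -0.   0.3 -0.2  0.2  0.3 -0.9  0.4  0.1 -0.4 -0.4
  0.7  0.5 -0.2  1.7  0.3  0.1]
tab [[ 552.13284025 -120.03062545  114.77206997]] bar [[483.46009869 -94.56171222  94.77206997]]
```

The two views agree to a pixel or so. The safe's origin is at about (521,-86) with yaw -9.8 deg. Heights read about 5 mm low, so I'll refine with the wrist camera from near.

>>> arm_command --increments '[0.2,40,-17,0,-5,0.42,80,-35,0,-10,0.42,120,-52,0,-16,0.42,160,-70,0,-22,0.42,200,-87,0,-28,0.42,240,-104,0,-34,0.42,280,-121,0,-40,0.42,320,-139,0,-45,0.42,360,-156,0,-50,0.42,396,-171,0,-53.4,0.42,396,-171,20,-53.4,0.42,396,-171,40,-53.4,0.42,396,-171,40,-53.4,0.42,396,-171,40,-53.4]'

```text
time: 1.85
tool_pos: [513.4, -137.6, 187.3]
tcp_rot: [3.141, 0.0, 1.4]
contact_force: [1.3, 0.0, 0.8]
grip_width: 53.2
```

```bash
python3 - <<'E'
from plant import sensors, imaging
import cv2
o=sensors.get_obs();print(o["time"],o["tool_pos"],o["tcp_rot"],o["contact_force"],o["grip_width"])
cv2.imwrite("pics/w0.png",imaging.capture("wrist"))
E
```

```text
1.85 [ 513.37309526 -137.60879517  187.30082483] [3.14092133e+00 2.15520273e-04 1.39961029e+00] [1.31512808 0.02177059 0.84125399] 53.1974628496049
```

View pics/w0.png

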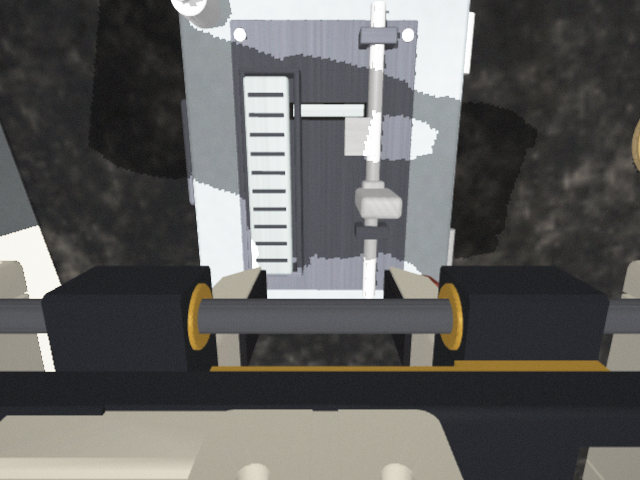

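The wrist view is aligned with the safe. The bar spans (244-291, 76-275) and the tab is near (379,203). I'll enlarge around the tab and bar.

```bash
python3 - <<'E'
import cv2
w=cv2.imread("pics/w0.png")[170:285,235:415]
cv2.imwrite("pics/w1.png",cv2.resize(w,None,fx=4.4,fy=4.4,interpolation=cv2.INTER_CUBIC))
E
```

```text
(no output)
```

View pics/w1.png

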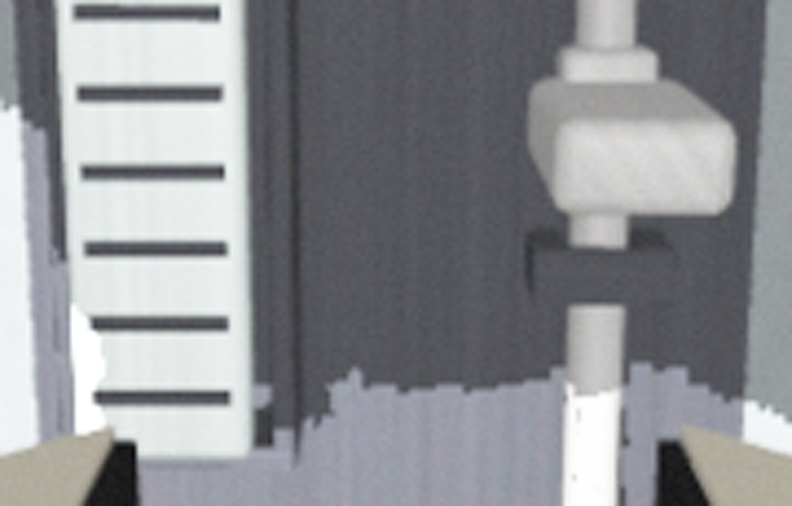

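```bash
cat > wr.py <<'E'
from h import *
from scipy.spatial.transform import Rotation as R
def wcam(pos,rpy):
    c=dict(imaging.calibration("wrist")); M=np.eye(4); M[:3,:3]=R.from_euler("xyz",rpy).as_matrix(); M[:3,3]=pos
    c["world_to_cam"]=np.linalg.inv(M@np.array(c["hand_eye"])); return c
def onz(c,p,z):
    M=np.linalg.inv(c["world_to_cam"]); d=M[:3,:3]@[(p[0]-c["cx"])/c["fx"],(p[1]-c["cy"])/c["fy"],1]; return M[:3,3]+d*(z-M[2,3])/d[2]
E
python3 - <<'E'
from wr import *
T,S=imaging.calibration("top"),imaging.calibration("side")
P=np.array([513.37,-137.61,187.3]); rpy=[3.14092,.0002,1.39961]
W=wcam(P,rpy); Rm=R.from_euler("xyz",rpy).as_matrix()
k=lambda u,v:(u/4.4+235-.4,v/4.4+170-.4)
pts={"tab TL":(k(555,117),120),"tab BL":(k(555,213),120),"tab TR":(k(735,117),120),"tab BR":(k(735,213),120),"tab c":(k(645,165),120),"rib1":(k(147,12),100),"rib6":(k(161,398),100),"bar right end":(k(250,457),100),"bar TL":((244,76),100),"bar TR":((290,76),100)}
for n,(p,z) in pts.items():
    q=onz(W,p,z); print(n,"world",q.round(1),"tool",(Rm.T@(q-P)).round(1))
t=lambda u,v:(u/5.5+290-.4,v/5.5+190-.4); s=lambda u,v:(u/6+270-.4,v/6+190-.4)
for n,w,a,b in [("tab",k(645,165),t(425,179),s(341,95)),("barbr",k(250,457),t(512,333),s(510,115))]:
    print(n,"WT",tri([W,T],[w,a]).round(1),"WS",tri([W,S],[w,b]).round(1),"all",tri([W,T,S],[w,a,b]).round(1))
E
```

```text
tab TL world [ 540.5 -109.5  120. ] tool [32.3 21.9 67.3]
tab BL world [ 538.5 -122.9  120. ] tool [18.8 22.2 67.3]
tab TR world [ 565.1 -113.7  120. ] tool [32.3 46.8 67.3]
tab BR world [ 563.4 -127.2  120. ] tool [18.8 47.5 67.3]
tab c world [ 551.9 -118.3  120. ] tool [25.6 34.6 67.3]
rib1 world [484.6 -87.  100. ] tool [ 45.  -37.1  87.3]
rib6 world [ 474.2 -146.3  100. ] tool [-15.2 -37.2  87.3]
bar right end world [ 486.1 -158.4  100. ] tool [-25.1 -23.4  87.3]
bar TL world [482.2 -27.2 100. ] tool [103.6 -49.5  87.2]
bar TR world [510.1 -32.  100. ] tool [103.5 -21.3  87.3]
tab WT [ 552.5 -118.3  126.7] WS [ 552.6 -119.2  115.4] all [ 554.  -120.1  115.1]
barbr WT [ 486.1 -160.1   97.1] WS [ 485.4 -159.8   96.1] all [ 485.9 -160.4   95.9]
```

The wrist fit matches the given sizes. The tab's -y face is 18.8 mm ahead of the TCP, and the bar and tab centres are at tool y -37.1 and +34.6. I'll shift -1 mm in y and descend to just above the bar.

>>> arm_command --increments '[0.42,0,-1,30,0,0.42,0,-1,60,0,0.42,0,-1,75,0,0.42,0,-1,80,0,0.42,0,-1,80,0,0.42,0,-1,80,0]'

```text
time: 2.65
tool_pos: [512.7, -137.5, 107.7]
tcp_rot: [3.14, 0.001, 1.4]
contact_force: [-0.2, -0.5, 0.4]
grip_width: 53.4
```

>>> arm_command --increments '[0.42,0,0,2,0,0.42,0,0,4,0,0.42,0,0,6,0,0.42,0,0,8,0,0.42,0,0,10,0,0.42,0,0,10,0,0.42,0,0,10,0]'

```text
time: 3.52
tool_pos: [512.2, -137.3, 96.9]
tcp_rot: [3.141, 0.0, 1.4]
contact_force: [-0.7, -0.1, 3.8]
grip_width: 52.8
```

```bash
python3 - <<'E'
from plant import sensors, imaging
import cv2,numpy as np
o=sensors.get_obs();print(o["time"],o["tool_pos"],o["tcp_rot"],o["contact_force"],o["moment"],o["grip_width"])
w=imaging.capture("wrist"); s=imaging.capture("side")[180:290,270:395]
cv2.imwrite("pics/s2.png",cv2.resize(s,None,fx=5,fy=5,interpolation=cv2.INTER_CUBIC))
cv2.imwrite("pics/w2.png",w)
E
```

```text
3.525 [ 512.16144746 -137.26220623   96.85504265] [3.14144104e+00 1.10228597e-04 1.39980910e+00] [-0.65658316 -0.07650337  3.82552489] [ 0.06103461  0.18538399 -0.00156006] 52.7826010372934
```

View pics/s2.png

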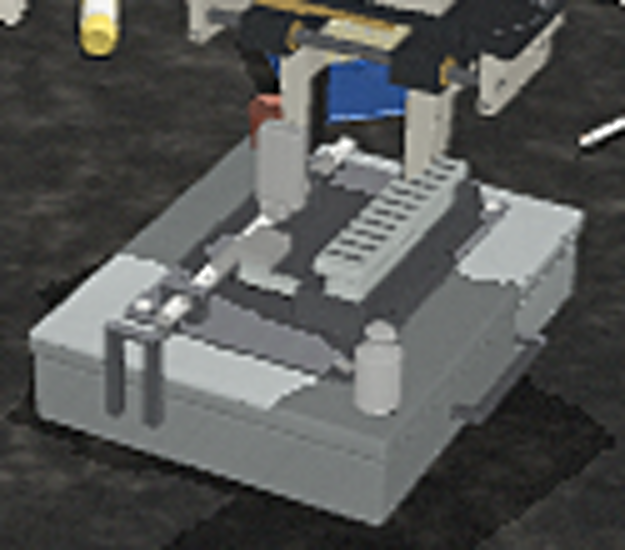

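The side view shows one finger on the bar and the other behind the tab. The force of 3.8 N fits contact with the bar. I'll press further.

>>> arm_command --increments '[0.42,0,0,2,0,0.42,0,0,4,0,0.42,0,0,6,0,0.42,0,0,7,0,0.42,0,0,7,0,0.42,0,0,7,0]'

```text
time: 4.38
tool_pos: [512.2, -137.3, 89.8]
tcp_rot: [3.141, 0.0, 1.4]
contact_force: [-0.8, 0.7, 5.8]
grip_width: 53.2
```

>>> arm_command --increments '[0.42,0,0,1.5,0,0.42,0,0,1.5,0,0.42,4,0,1.5,0,0.42,7,0,1.5,0,0.42,10,0,1.5,0,0.42,13,0,1.5,0,0.42,16,0,1.5,0,0.42,20,0,1.5,0,0.42,20,0,1.5,0]'

```text
time: 5.5
tool_pos: [516.2, -118.9, 88.7]
tcp_rot: [3.139, 0.002, 1.4]
contact_force: [-0.6, -4.6, 6.0]
grip_width: 53.3
```

>>> arm_command --increments '[0.42,4,0,0,0,0.42,8,0,0,0,0.42,12,0,0,0,0.42,16,0,0,0,0.42,20,0,0,0,0.42,24,0,0,0,0.42,26,0,0,0,0.42,28,0,0,0,0.42,28,0,0,0]'

```text
time: 6.62
tool_pos: [521.0, -91.4, 88.7]
tcp_rot: [3.139, 0.002, 1.4]
contact_force: [-0.7, -5.6, 5.6]
grip_width: 53.5
```

>>> arm_command --increments '[0.42,1,0,0,0,0.42,2,0,0,0,0.42,3,0,0,0,0.42,3,0,0,0]'

```text
time: 7.12
tool_pos: [521.1, -91.1, 88.7]
tcp_rot: [3.139, 0.006, 1.399]
contact_force: [-4.1, -17.2, 6.3]
grip_width: 53.4
```

>>> arm_command --increments '[0.42,1,0,0,0,0.42,2,0,0,0,0.42,2,0,0,0]'

```text
time: 7.5
tool_pos: [521.1, -91.0, 88.8]
tcp_rot: [3.14, 0.009, 1.399]
contact_force: [-6.9, -26.2, 5.4]
grip_width: 53.4
```

```bash
python3 - <<'E'
from plant import imaging
import cv2,numpy as np
s=imaging.capture("side")[180:290,270:395]
w=imaging.capture("wrist")
s=cv2.resize(s,None,fx=3.2,fy=3.2,interpolation=cv2.INTER_CUBIC)
w=cv2.resize(w[0:300,200:440],(s.shape[0]*240//300,s.shape[0]))
cv2.imwrite("pics/c3.png",np.hstack([s,w]))
E
```

```text
(no output)
```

View pics/c3.png

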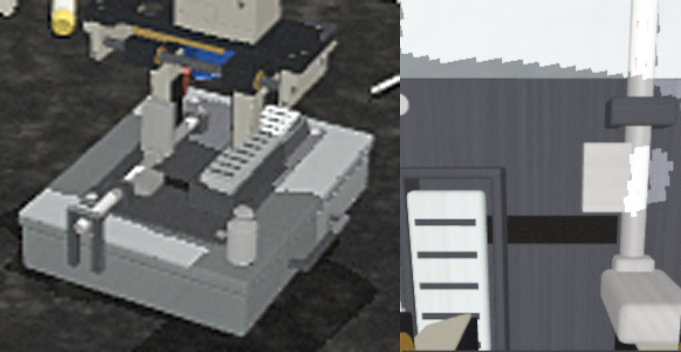

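The bolt tip is in the keeper, and its lug is past the catch arm. The bolt sits hard on its stop: 26 N with no further motion. I'll ease off, then lift.

>>> arm_command --increments '[0.42,-2,0,0,0,0.42,-4,0,0,0,0.42,-6,0,0,0,0.42,-8,0,0,0,0.42,-8,0,-3,0,0.42,-8,0,-6,0,0.42,-8,0,-10,0,0.42,-8,0,-15,0,0.42,-8,0,-25,0,0.42,-8,0,-45,0,0.42,-8,0,-70,0,0.42,-8,0,-100,0,0.42,-8,0,-100,0]'

```text
time: 9.22
tool_pos: [520.8, -93.4, 190.5]
tcp_rot: [3.137, 0.001, 1.4]
contact_force: [-0.1, 0.3, -0.5]
grip_width: 53.3
```

```bash
python3 - <<'E'
from plant import imaging,sensors
import cv2,numpy as np
o=sensors.get_obs();print(o["time"],o["tool_pos"],o["tcp_rot"],o["contact_force"])
s=imaging.capture("side")[180:290,270:395]
w=imaging.capture("wrist"); cv2.imwrite("pics/w4.png",w)
s=cv2.resize(s,None,fx=3.4,fy=3.4,interpolation=cv2.INTER_CUBIC)
w=cv2.resize(w[0:300,180:460],(349,374))
cv2.imwrite("pics/c4.png",np.hstack([s,w]))
E
```

```text
9.225 [520.75071625 -93.43726709 190.53359313] [3.13722020e+00 1.01826244e-03 1.39970823e+00] [-0.11275922  0.31824044 -0.54015766]
```

View pics/c4.png

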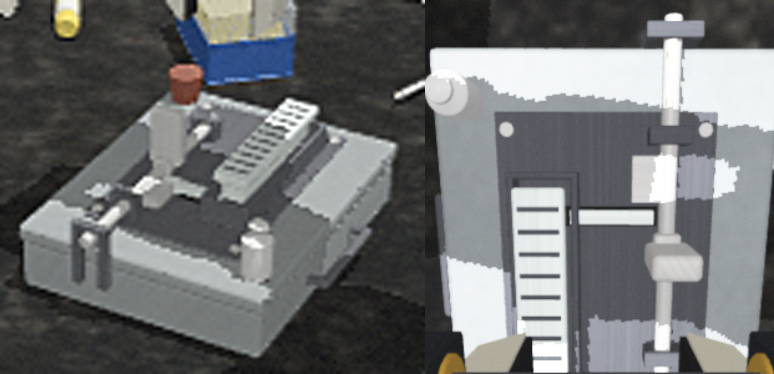

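```bash
python3 - <<'E'
from wr import *
W=wcam([520.75,-93.44,190.53],[3.13722,.00102,1.3997])
k=lambda u,v:(180+(u-425)*280/349,v*300/374)
u=np.array([.17,.985,0])
print("travel",(onz(W,k(675,265),120)-[551.9,-118.3,120])@u)
for z in (88,100): print(z,"bar end shift", (onz(W,k(538,188),z)-[496.2,-29.6,100])@u)
E
python3 -c "
import cv2
w=cv2.imread('pics/w4.png')[120:240,240:420]
cv2.imwrite('pics/w5.png',cv2.resize(w,None,fx=4.4,fy=4.4,interpolation=cv2.INTER_CUBIC))"
```

```text
travel 40.637533093573666
88 bar end shift -0.5623436985184552
100 bar end shift -0.17557220817337388
```

View pics/w5.png

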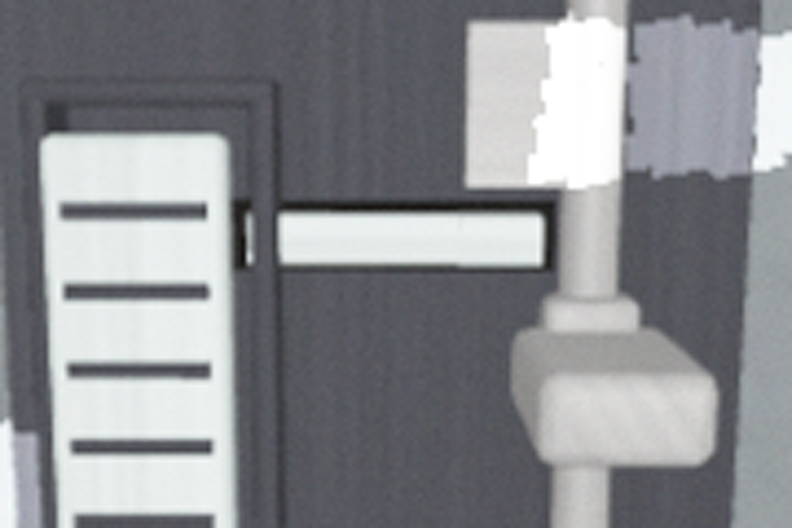

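The catch arm is up behind the bolt's lug. The bolt measures 40.6 mm of travel, the arm is 70 mm above the tab, and the force is about zero. Handing in.

```bash
python3 -c "
from plant import ticket; print(ticket.close_job())"
```

```text
the job is handed in; nothing more can be done
None
```

The safe is locked: I held the catch bar down with one fingertip and pushed the bolt tab to its stop with the other. I then eased off and lifted clear, and the job was handed in at about 9.3 s.

**Last checks:**
- **Bolt:** the wrist picture gives 40.6 mm of travel against 41 mm at home. It did not move further under a 26 N push, and its tip is in the keeper.
- **Catch:** its arm has sprung back up behind the bolt's lug. I judged this from the picture and did not measure the bar's final height.
- **Arm:** it stood about 70 mm above the tab with no contact force (about 0.5 N, within noise).
- **Bystanders:** the weight and the stopper look unmoved on the lid. I did not re-photograph the items on the worktop, but the arm only crossed well above them.

**Disagreements:**
- The fixed cameras put heights about 5 mm low, so I positioned the fingers from the wrist view and the contact force.
- The finger met the tab about 3 mm earlier than I had estimated, which did no harm.

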